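# Couple the test gauge to the argon outlet

### The job

Take the steel test gauge with the white dial out of its holder and plug it into the orange-marked argon quick coupler on the bench manifold: press the spring sleeve back, push the gauge's plug fully home while the sleeve is back, then let go so that the sleeve springs all the way forward and locks it. The brass is soft and the coupler does not stand exactly where it is marked, so feel gently for its mouth and never force the gauge, and leave everything else where it stands.

Things in the scene. Friction and masses are not known exactly. Their poses are not given: they have to be found in the camera images.
- gauge_mid (a point): Test gauge, 160 g, white dial on top (the only one), standing plug-down in a holder post. Upper part: smooth steel cylinder 30 mm across, 42 mm tall; below it the brass plug, see gauge_tip. This point: on its axis half-way up, 35 mm below the dial, 7 mm above the cylinder's flat underside. z is up its axis. Gripped here, the fingertips reach past the underside and can press the sleeve.
- gauge_tip (a point): Centre of the lower end of the gauge's brass plug, 35 mm below gauge_mid. The plug is 28 mm long up to the cylinder's underside and 16 mm across, narrowed to 15.6 mm over its last 1 mm; a locking groove runs round it 2.5 to 7.5 mm above this end. To press the sleeve back in time, the fingertips must reach 11 to 17 mm below the cylinder's underside.
- holder: Grey holder, fixed, base 75 (x) by 225 (y) by 12 mm; three black tube posts, 24 mm across, tops 46 mm above the bench, at y = -70, 0 and 70 mm. Gauge, silencer and orange plug stand in them in any order, plug in the bore with 1.4 mm play, underside on the post's top. Origin: centre of the base's underside. Close the fingers along its x axis to clear the neighbours.
- manifold: Aluminium gas bar, fixed, 56 (x) by 250 (y) by 45 mm high. Origin: centre of its underside. Two upright couplers on it: at y = 50 mm argon (orange tags and ring, open mouth), at y = -50 mm one with blue tags, already closed by a blue plug (top 125 mm above the bench). Valve with blue lever at the -y end. Close the fingers along its x axis to clear the neighbour.
- argon_port (a point): Marked place of the argon coupler's mouth centre, 107 mm above the bench, z up. The coupler is clamped rigid and upright in an oversize hole: its true axis may be 5 mm off this mark along each of the manifold's x and y (height true). Mouth: flat brass rim, 26 mm outside, opening 17.6 mm, slight lead-in to the 17.2 mm bore. Off-centre, the plug rests on the rim: slide it about until it drops in.
- argon_seat (a point): On the marked argon axis, 7 mm above the mouth: gauge_mid's height when fully home, the cylinder's underside resting on the mouth (sideways the true axis differs, see argon_port). In the bore, rubber seals 10 mm down drag on the plug (a few N), and locking dogs 22 mm down stop it while the sleeve is forward.
- sleeve (a joint): Argon coupler's knurled steel sleeve: 0 = forward, rim level with the mouth; grows as it is pressed down, stop at 0.018 m. Flange at its rim: flat top, 46 mm across, 6 mm thick, round the tube. Spring 3.6 N plus 0.3 N per mm. Dogs clear the plug from 0.004 m. Let go with the plug home, it springs to 0 (dogs in the groove); with the plug not home it stays about 0.003 m back.
- silencer: Brass plug with a bronze cone silencer, total height 68 mm, 30 mm across, in the holder: leave it there. Origin at the tip of its plug.
- blank_plug: Orange blanking plug, total height 46 mm, 30 mm across, in the holder: leave it there. Origin at the tip of its plug.
- beaker_a: Glass beaker, 69 mm across, 90 mm tall: leave alone. Origin under its centre.
- beaker_b: Glass beaker, 53 mm across, 70 mm tall: leave alone. Origin under its centre.
- flask_a: Volumetric flask, 56 mm across, 134 mm tall: leave alone. Origin under its centre.
- conical_flask: Conical flask, 82 mm across, 129 mm tall: leave alone. Origin under its centre.
- wash_bottle: White plastic bottle, 68 mm across, 150 mm tall: leave alone. Origin under its centre.
- bottle_cap: Blue screw cap, 42 mm across, 16 mm high: leave alone. Origin under its centre.
There are look-alikes about, which are no part of the job. Of the things that look like the holder, take the one that is farthest to the robot's right at the start.

How it is judged:
On the way, in this order (a step that is already met when the one before it is completed fails the run):
1. the gauge is drawn out of the holder (height (world z) of gauge_mid above 0.09 m and contact force between gauge and holder below 0.1 N), for 0.1 s.
2. with the sleeve pressed back at least 5 mm the plug is in the argon coupler, fully home within 2 mm (value of joint sleeve above 0.005 m and horizontal distance between gauge_mid and argon_port below 0.01 m and z of gauge_mid in the frame of argon_port below 0.009 m), for 0.05 s.
At the end, for the whole second after the job is handed in: The gauge stands upright (within 0.08 rad) and still in the argon coupler, fully home within 2 mm (gauge_mid 5 to 9 mm above the mouth, within 10 mm of the marked axis), the sleeve is sprung fully forward (travel under 1.5 mm), and the gauge is released (value of joint sleeve below 0.0015 m and horizontal distance between gauge_mid and argon_port below 0.01 m and z of gauge_mid in the frame of argon_port between 0.005 and 0.009 m and angle between gauge_mid's own z axis and vertical below 0.08 rad and linear speed of gauge below 0.01 m/s); the robot touches nothing.
It fails at once if the gauge is forced against the manifold or its couplers (over 30 N) (contact force between gauge and manifold above 30 N).
It fails at once if the fingers press on the manifold or its couplers with more than 35 N (contact force between the fingers and manifold above 35 N).
It fails at once if another fitting, a bottle, the cap or a piece of glassware is disturbed (moved over 20 mm) (distance of any of silencer, blank_plug, beaker_a, beaker_b, flask_a, conical_flask, wash_bottle, bottle_cap from where it was at the start of the episode above 0.02 m).
It also fails if it takes over 64 s, if anything falls off the work surface, if the arm or the gripper's body presses on something with over 40 N, if the wrist force passes 120 N, or if a joint passes its speed limit or range.

### The arm

A 6-joint arm with a two-finger parallel gripper is mounted at the origin on the work surface. World frame = base frame: x ahead of the robot, y to its left, z up, the work surface at z = 0. Lengths are in m, angles in rad, forces in N, time in s.
With the tool pointing down it reaches from about 0.25 to 0.8 m from the base axis. Payload 3.9 kg.
Tool frame: the origin (TCP) lies midway between the tips of the shut fingers; the grasp point (between the pads) lies 19 mm behind it (ctrl.grasp_offset is the z of the grasp point in the tool frame, in m); z points along the fingers, y is the direction in which the jaws open and shut (so a half turn about z gives the same grasp; the last joint's range is limited). The gripper opens to 85 mm and grips with 20 to 120 N. Pads are 22 mm wide; open, the fingers measure 114 mm over their backs; the gripper's body (76 mm by 85 mm) begins 54 mm behind the grasp point. The pads swing forward as they close: fully open they stand 13 mm farther back than shut.
Start: joints at [-1.191, 0.26, -0.138, 1.173, 0, 1.571], TCP at [0.195, -0.488, 0.231] pointing down, gripper open.
Joint ranges: [-2.78, 2.78], [-0.83, 1.72], [-1.28, 1.37], [-1.9, 2.12], [-1.57, 1.48], [-3.14, 3.14]. Speed limits (rad/s): [2.57, 2.57, 3.14, 3.14, 3.14, 3.14].

### API

Orientations are given as a rotation vector (axis times angle).
In Python, from rig import ctrl gives the robot as it stands. The module is installed in compiled form; this text tells all that it offers.
- The arm moves only by the tool move_arm, never from a script. Its argument "plan" is a list of rows, each a list of 7 numbers: the turn, a rotation vector about the world's x, y, z in degrees, then the shift along the world's x, y, z in mm, then the opening in per cent of the stroke, from 0 (shut) to 100 (fully open). In form: [[ax, ay, az, tx, ty, tz, hand], ...]. A call has 1 to 8 rows; each row is the pose to reach, as a shift and turn from the pose commanded when the call began; what a row does not reach only later rows make up. A row lasts 1/10 s, in which the tool goes at most 50 mm and 8.59 degrees, less where a joint would pass 70% of its speed; a pose out of reach is approached as far as the arm can. A call with a gripper value outside its range is refused whole. The fingers move at their own pace and stop on an object; "newtons" is the grip in N (left out, the last holds). Time passes only in rows, so rows that repeat a pose let the fingers close. It gives the time, the measured TCP pose, the force and the opening at its end, in the units of the state.
- ctrl.sense(): the state, without advancing time (a new reading comes with each control period).
- ctrl.snapshot(name): name is "side" or "top"; returns (picture, depth): 400x640x3 uint8, blue, green, red; 400x640 float32, m along the optical axis (not along the pixel's ray), 0 where there is no reading.
- ctrl.camera_info(name): a dict with "camera_matrix" (3x3 intrinsics, pixels), "xyz" and "attitude" of the camera in the world. Camera axes: x right, y down, z forward; pixel columns grow to the right and rows downward; lengths in m; the calibration is good to about 2 mm. A picture is of the moment at which its call begins. camera_info takes no time and is no camera call.
- ctrl.sign_off(): hands the job in, once; it reports no verdict.
The state is a dict: "t": time; "qpos": joint angles; "qd": joint speeds; "joint_torque": joint torques, N m; "position": TCP position; "orientation": TCP orientation; "contact_force": force on the tool from outside, world axes, zero at the start; "torque": the same for the moment, N m; "width": opening from 0.0 (shut) to 1.0 (fully open).
Only numpy, scipy, OpenCV 4.12 (cv2) and the standard library are available. Lean on these libraries where they do the work, as an engineer would, in place of code of your own. Each camera call takes 0.05 s, during which the arm holds its last target. There are 200 camera calls.

## Working session

There is one attempt and no reset: what is moved stays moved. The work goes in short steps, Python scripts to look and compute and a tool call to move; the robot and the scene stay as the last step left them, time stands still between calls to the robot, and variables do not carry over. Pictures are saved under pics/ and viewed, about 8 in all and at most 12, crops included, and the job is handed in when it is done.

Besides the shell and the picture viewer there is one more tool, called after "Request:" as name([rows], argument=value, ...), one row to a line, values as JSON. move_arm: Moves the arm, as the interface text tells. Its arguments: {"type":"object","properties":{"plan":{"type":"array"},"newtons":{"type":"number"}},"required":["plan"]}

```bash
mkdir -p pics
python3 - <<'E'
from rig import ctrl
import cv2,numpy as np
print(ctrl.sense(), ctrl.grasp_offset)
for n in("top","side"):
    p,d=ctrl.snapshot(n); cv2.imwrite(f"pics/{n}0.png",p); np.save(f"pics/{n}0.npy",d); print(n,ctrl.camera_info(n))
E
```

```text
{'t': 0.0, 'qpos': array([-1.19100583e+00,  2.60696074e-01, -1.39419592e-01,  1.17267658e+00,
       -1.49000140e-05,  1.57080650e+00]), 'qd': array([-0.00113442,  0.00112067,  0.00194966,  0.00016483,  0.00037645,
        0.00113342]), 'joint_torque': array([ 8.73086701e-04, -4.05682504e+01,  2.53918326e+01,  1.87812903e-02,
        2.78077441e-04,  6.73653432e-06]), 'position': array([ 0.19436831, -0.48694425,  0.23043946]), 'orientation': array([-3.08320033e+00, -5.92609448e-01,  6.14402648e-04]), 'contact_force': array([-0.70934043, -0.35362363,  0.00865538]), 'torque': array([0.01333855, 0.01265572, 0.03547196]), 'width': 0.9992057955718188} -0.0187
top {'camera_matrix': array([[405.24672433,   0.        , 324.48157538],
       [  0.        , 405.24672433, 194.20104209],
       [  0.        ,   0.        ,   1.        ]]), 'xyz': array([ 0.34613874, -0.01146619,  1.17025625]), 'attitude': array([-2.13809457,  2.14631161, -0.17963991])}
side {'camera_matrix': array([[457.39305827,   0.        , 328.50755111],
       [  0.        , 457.39305827, 197.64360525],
       [  0.        ,   0.        ,   1.        ]]), 'xyz': array([0.28012045, 0.91455415, 0.93379661]), 'attitude': array([-0.40335711,  2.72934667, -1.25326246])}
```

View pics/top0.png

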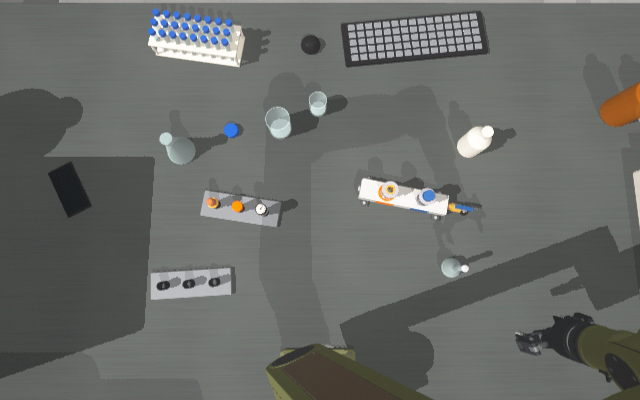

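View pics/side0.png

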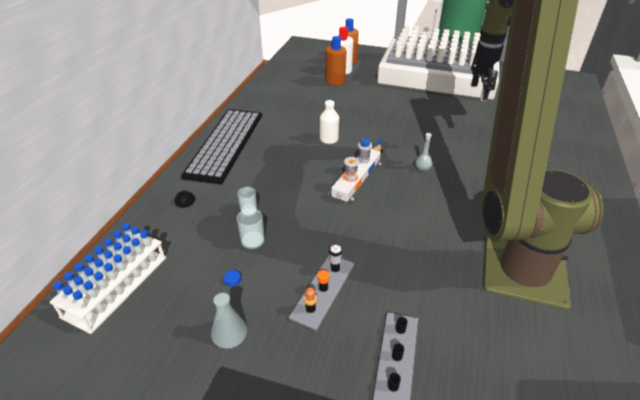

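The top view shows the loaded holder: dial at about (261,209), orange plug (238,207), silencer (213,203). The manifold spans about (360–450, 180–215), with the argon mouth at about (389,190) and the blue plug at (428,197). The empty holder at lower left is a look-alike. Next I'll zoom in.

```bash
cat > h.py <<'E'
import cv2,numpy as np
from rig import ctrl
from scipy.spatial.transform import Rotation as R
def ray(n,u,v):
    c=ctrl.camera_info(n);K=c["camera_matrix"]
    d=R.from_rotvec(c["attitude"]).as_matrix()@np.linalg.inv(K)@[u,v,1]
    return np.array(c["xyz"]),d
def onz(n,u,v,z):
    o,d=ray(n,u,v); return o+d*(z-o[2])/d[2]
def proj(n,p):
    c=ctrl.camera_info(n);q=c["camera_matrix"]@R.from_rotvec(c["attitude"]).as_matrix().T@(np.array(p)-c["xyz"]);return q[:2]/q[2]
E
python3 - <<'E'
from h import *
t=cv2.imread("pics/top0.png");s=cv2.imread("pics/side0.png")
def crop(i,x,y,w,h,k=6): return cv2.resize(i[y:y+h,x:x+w],None,fx=k,fy=k,interpolation=cv2.INTER_CUBIC)
A=crop(t,350,170,66,50);B=crop(s,320,130,66,50);C=crop(t,195,185,66,50)
C=crop(t,230,185,66,50);D=crop(s,305,225,66,50)
cv2.imwrite("pics/z.png",np.vstack([np.hstack([A,B]),np.hstack([C,D])]))
d=np.load("pics/top0.npy")
def dep(u,v):
    o,r=ray("top",u,v);return (o+r*d[v,u]).round(4)
print(dep(261,209),dep(389,190),dep(428,197),onz("top",261,209,.088),onz("top",389,190,.107))
E
```

```text
[0.4807 0.1506 0.0841] [ 0.5349 -0.1998  0.0645] [ 0.5058 -0.2913  0.1242] [0.48017614 0.14997357 0.088     ] [ 0.52762484 -0.19255888  0.107     ]
```

View pics/z.png

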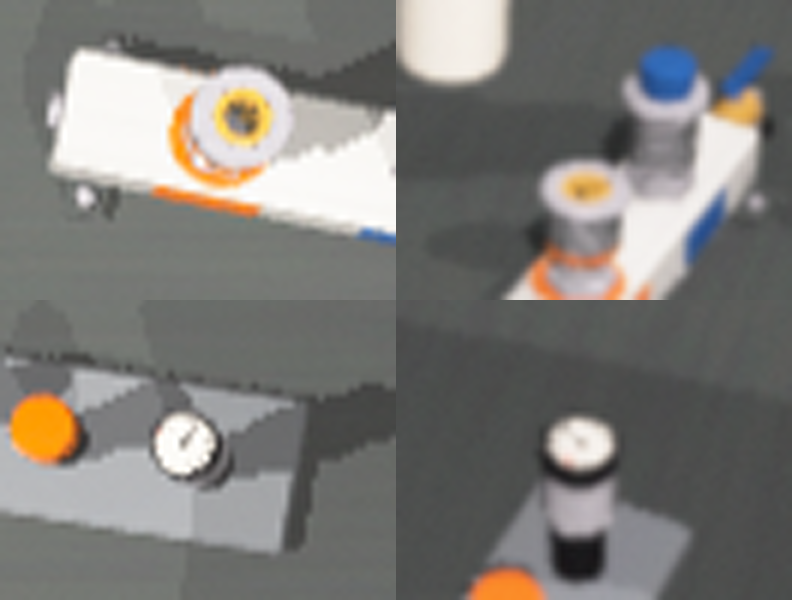

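The crops show the argon flange with its brass ring at top ≈(390,189) and side ≈(351.5,161). The dial is at top ≈(261,209) and side ≈(335,248). Now I'll measure these with masks.

Run:
```python
from h import *
t=cv2.imread("pics/top0.png");s=cv2.imread("pics/side0.png")
def ell(img,box,f,lab):
    x,y,w,h=box;k=6
    im=cv2.resize(img[y:y+h,x:x+w],None,fx=k,fy=k,interpolation=cv2.INTER_CUBIC)
    hsv=cv2.cvtColor(im,cv2.COLOR_BGR2HSV)
    m=f(hsv).astype(np.uint8)*255
    c=max(cv2.findContours(m,cv2.RETR_EXTERNAL,cv2.CHAIN_APPROX_NONE)[0],key=cv2.contourArea)
    e=cv2.fitEllipse(cv2.convexHull(c)); u=(e[0][0]+.5)/k+x-.5;v=(e[0][1]+.5)/k+y-.5
    print(lab,round(u,2),round(v,2),np.round(np.array(e[1])/k,2)); return u,v
yel=lambda h:(h[...,0]>14)&(h[...,0]<32)&(h[...,1]>110)&(h[...,2]>120)
wh=lambda h:(h[...,1]<60)&(h[...,2]>185)
def tri(a,b):
    o1,d1=ray("top",*a);o2,d2=ray("side",*b)
    x=np.linalg.lstsq(np.c_[d1,-d2],o2-o1,rcond=None)[0];p,q=o1+x[0]*d1,o2+x[1]*d2
    return ((p+q)/2).round(4),(p-q).round(4)
a=ell(t,(382,182,17,15),yel,"ring top");b=ell(s,(343,155,17,12),yel,"ring side")
print(onz("top",*a,.107),onz("side",*b,.107),tri(a,b))
a=ell(t,(252,200,18,18),wh,"dial top");b=ell(s,(327,241,17,13),wh,"dial side")
print(onz("top",*a,.088),onz("side",*b,.088),tri(a,b))
# holder base (grey), manifold long axis from depth-independent masks
hsv=cv2.cvtColor(t,cv2.COLOR_BGR2HSV)
o=cv2.inRange(hsv,(3,150,120),(14,255,255));b_=cv2.inRange(hsv,(100,120,80),(125,255,255))
d=np.load("pics/top0.npy")
v,u=np.mgrid[0:400,0:640];O,_=ray("top",0,0);M=R.from_rotvec(ctrl.camera_info("top")["attitude"]).as_matrix()@np.linalg.inv(ctrl.camera_info("top")["camera_matrix"])
P=O+(np.stack([u,v,np.ones_like(u)],-1)@M.T)*d[...,None]
for lab,(x0,x1,y0,y1),(zl,zh) in (("holder",(195,290,185,230),(.006,.02)),("manifold",(350,460,170,222),(.038,.052))):
    m=np.zeros((400,640),np.uint8);m[y0:y1,x0:x1]=((P[y0:y1,x0:x1,2]>zl)&(P[y0:y1,x0:x1,2]<zh))
    r=cv2.minAreaRect(P[m>0][:,:2].astype(np.float32)*1000);box=cv2.boxPoints(r)
    print(lab,m.sum(),r,box.round(0).tolist())
print("q6 tool",R.from_rotvec(ctrl.sense()["orientation"]).as_matrix().round(3).tolist())
for uu,vv in((238,206),(213,203)):print(onz("top",uu,vv,.06))
```

```text
ring top 390.01 188.98 [8.97 9.23]
ring side 351.28 160.79 [3.9  7.12]
[ 0.53038777 -0.19532489  0.107     ] [ 0.52851447 -0.19346184  0.107     ] (array([ 0.5298, -0.1957,  0.1054]), array([0.0016, 0.0002, 0.0002]))
dial top 260.11 208.55 [9.68 9.85]
dial side 335.42 248.41 [7.62 9.98]
[0.48140239 0.1523792  0.088     ] [0.4797336  0.15337449 0.088     ] (array([0.4808, 0.1524, 0.087 ]), array([0.0015, 0.0002, 0.0002]))
holder 1645 ((486.6656188964844, 214.08926391601562), (244.39517211914062, 99.75201416015625), 86.06209564208984) [[429.0, 96.0], [528.0, 89.0], [545.0, 333.0], [445.0, 339.0]]
manifold 1304 ((517.3325805664062, -260.14801025390625), (281.29815673828125, 57.58137512207031), 78.3372802734375) [[461.0, -392.0], [517.0, -404.0], [574.0, -128.0], [518.0, -117.0]]
q6 tool [[0.929, 0.371, -0.001], [0.371, -0.929, 0.002], [0.0, -0.002, -1.0]]
[0.49219507 0.21766177 0.06      ]
[0.50077736 0.28677343 0.06      ]
```

Request:
move_arm([
  [0,0,8,45,100,0,100],
  [0,0,16,70,150,0,100],
  [0,0,24,90,200,0,100],
  [0,0,32,110,250,0,100],
  [0,0,40,135,300,0,100],
  [0,0,48,160,350,0,100],
  [0,0,56,180,400,0,100],
  [0,0,59.3,180,400,0,100],
])

```text
t: 0.9
position: [0.3591, -0.121, 0.2312]
orientation: [2.384, 2.045, 0.0]
contact_force: [0.6, -0.2, 0.2]
width: 1.001
```

Request:
move_arm([
  [0,0,0,25,50,0,100],
  [0,0,0,45,95,-10,100],
  [0,0,0,65,140,-20,100],
  [0,0,0,85,190,-40,100],
  [0,0,0,105,240,-60,100],
  [0,0,0,105,240,-80,100],
  [0,0,0,105,240,-80,100],
  [0,0,0,105,240,-80,100],
])

```text
t: 1.7
position: [0.4627, 0.1169, 0.1506]
orientation: [-2.386, -2.042, 0.005]
contact_force: [0.1, -0.3, -0.0]
width: 1.002
```

Run:
```python
from h import *
s=ctrl.sense();print(s["position"],R.from_rotvec(s["orientation"]).as_matrix().round(3).tolist(),s["contact_force"],s["qpos"])
```

```text
[0.46268266 0.11686701 0.1505513 ] [[0.154, 0.988, -0.003], [0.988, -0.154, -0.001], [-0.002, -0.003, -1.0]] [ 0.10041134 -0.28921733 -0.04205676] [ 2.47742888e-01  2.33266912e-01 -3.96226678e-01  9.44588137e-01
 -4.94693369e-04  1.97354300e+00]
```

Request:
move_arm([
  [0,0,0,18,35.5,0,100],
  [0,0,0,18,35.5,-35,100],
  [0,0,0,18,35.5,-70,100],
  [0,0,0,18,35.5,-100,100],
  [0,0,0,18,35.5,-118,100],
  [0,0,0,18,35.5,-118,100],
  [0,0,0,18,35.5,-118,100],
])

```text
t: 2.4
position: [0.4824, 0.1517, 0.0345]
orientation: [2.389, 2.039, 0.001]
contact_force: [-0.0, 0.1, -0.5]
width: 1.0
```

Run:
```python
from h import *
s=ctrl.sense();print(s["position"],s["contact_force"])
p,d=ctrl.snapshot("side")
cv2.imwrite("pics/g1.png",cv2.resize(p[200:300,280:400],None,fx=5,fy=5,interpolation=cv2.INTER_CUBIC))
```

```text
[0.48243313 0.15166491 0.0344565 ] [-0.00713246  0.05948415 -0.4682861 ]
```

View pics/g1.png

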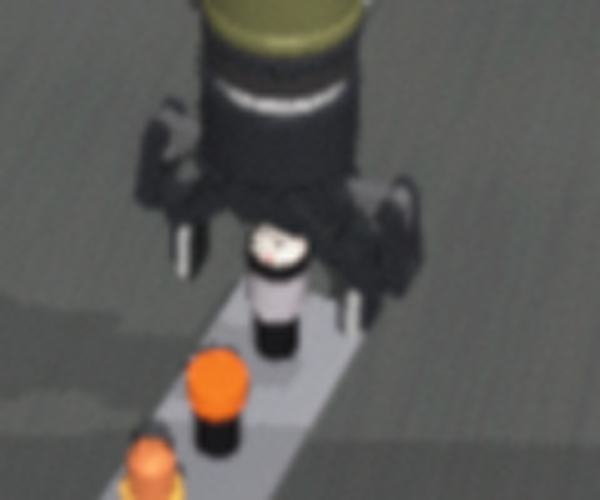

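Jaws straddle the gauge (about (277,290) in the crop), with fingers at 185 and 352. The robot stands about 1.6 mm too far in +x, so I'll correct that and close gently.

Request:
move_arm([
  [0,0,0,-1.6,0.7,-2,100],
  [0,0,0,-1.6,0.7,-2,30],
  [0,0,0,-1.6,0.7,-2,20],
  [0,0,0,-1.6,0.7,-2,10],
  [0,0,0,-1.6,0.7,-2,10],
  [0,0,0,-1.6,0.7,-2,10],
  [0,0,0,-1.6,0.7,-2,10],
  [0,0,0,-1.6,0.7,-2,10],
], newtons=20)

```text
t: 3.25
position: [0.4805, 0.1534, 0.0315]
orientation: [2.388, 2.042, 0.001]
contact_force: [-1.1, -0.4, 4.2]
width: 0.347
```

Request:
move_arm([
  [0,0,0,0,0,0,10],
  [0,0,0,0,0,0,10],
  [0,0,0,0,0,10,10],
  [0,0,0,0,0,30,10],
  [0,0,0,0,0,60,10],
  [0,0,0,0,0,100,10],
  [0,0,0,0,0,130,10],
  [0,0,0,0,0,130,10],
], newtons=60)

```text
t: 4.05
position: [0.4834, 0.1542, 0.1659]
orientation: [2.385, 2.039, 0.012]
contact_force: [1.3, 0.0, -2.2]
width: 0.335
```

Run:
```python
from h import *
s=ctrl.sense();print(s["position"],s["orientation"],s["contact_force"],s["width"])
p,d=ctrl.snapshot("side")
u,v=proj("side",s["position"]).astype(int);print(u,v)
cv2.imwrite("pics/g2.png",cv2.resize(p[v-50:v+50,u-60:u+60],None,fx=5,fy=5,interpolation=cv2.INTER_CUBIC))
```

```text
[0.48336718 0.15422915 0.16588368] [2.38527904 2.0393523  0.01232509] [ 1.26678575  0.03057857 -2.15706321] 0.3346532371646274
334 226
```

View pics/g2.png

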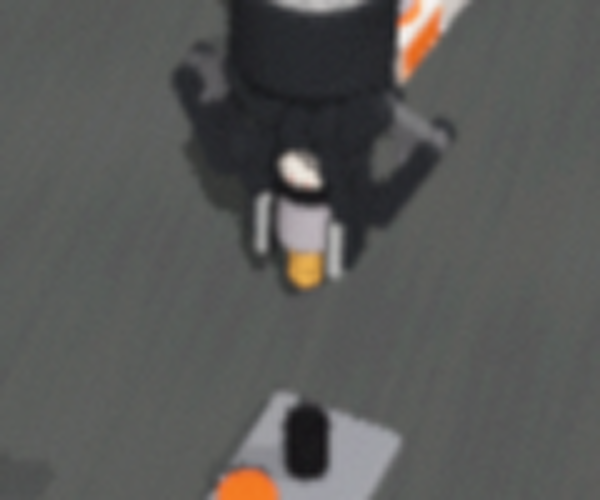

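Gauge is out and gripped straight, with its brass plug visible at about (305,270). Travelling to the coupler.

Request:
move_arm([
  [0,0,-2.8,7,-50,0,10],
  [0,0,-2.8,14,-99,0,10],
  [0,0,-2.8,21,-148,0,10],
  [0,0,-2.8,28,-197,0,10],
  [0,0,-2.8,35,-246,0,10],
  [0,0,-2.8,42,-295,0,10],
  [0,0,-2.8,48,-340,0,10],
  [0,0,-2.8,48,-349,0,10],
])

```text
t: 4.9
position: [0.528, -0.2002, 0.1594]
orientation: [-2.442, -1.976, 0.003]
contact_force: [-0.0, 0.7, -1.7]
width: 0.338
```

Request:
move_arm([
  [0,0,0,0,0,-20,10],
  [0,0,0,0,0,-20,10],
  [0,0,0,0,0,-20,10],
  [0,0,0,0,0,-20,10],
  [0,0,0,0,0,-20,10],
])

```text
t: 5.4
position: [0.5287, -0.1952, 0.1419]
orientation: [2.435, 1.983, 0.001]
contact_force: [-0.8, 0.0, -0.8]
width: 0.337
```

Run:
```python
from h import *
s=ctrl.sense();print(s["position"],s["orientation"],s["contact_force"],s["width"])
print(R.from_rotvec(s["orientation"]).as_matrix().round(4).tolist())
p,d=ctrl.snapshot("side");cv2.imwrite("pics/side3.png",p)
u,v=proj("side",s["position"]).astype(int);print(u,v)
a=cv2.resize(p[v-35:v+20,u-32:u+33],None,fx=9,fy=9,interpolation=cv2.INTER_CUBIC)
cv2.imwrite("pics/g3.png",a)
im=cv2.resize(p[v-40:v+20,u-32:u+33],None,fx=6,fy=6,interpolation=cv2.INTER_CUBIC)
h=cv2.cvtColor(im,cv2.COLOR_BGR2HSV)
m=((h[...,1]<60)&(h[...,2]>175)).astype(np.uint8)
for c in cv2.findContours(m,cv2.RETR_EXTERNAL,cv2.CHAIN_APPROX_NONE)[0]:
    if cv2.contourArea(c)>300:
        e=cv2.fitEllipse(cv2.convexHull(c));U=(e[0][0]+.5)/6+u-32.5;V=(e[0][1]+.5)/6+v-40.5
        print(U,V,np.array(e[1])/6,onz("side",U,V,s["position"][2]+.056))
```

```text
[ 0.52873431 -0.19515563  0.14193129] [2.43529131e+00 1.98348730e+00 7.51202217e-04] [-0.77268114  0.02608997 -0.75087154] 0.3371588414510487
[[0.2024, 0.9793, 0.0008], [0.9793, -0.2024, -0.0003], [-0.0001, 0.0009, -1.0]]
351 151
362.3975372314453 156.92097981770834 [27.22452799 35.84291585] [ 0.47644281 -0.09815187  0.19793129]
352.16179911295575 146.01559448242188 [4.20124499 8.21158155] [ 0.51644945 -0.14105844  0.19793129]
351.5929896036784 135.9203618367513 [3.06108952 5.25547155] [ 0.53092332 -0.19105898  0.19793129]
328.86216163635254 126.31265767415366 [22.65965525 34.99924723] [ 0.60930494 -0.22150139  0.19793129]
```

View pics/g3.png

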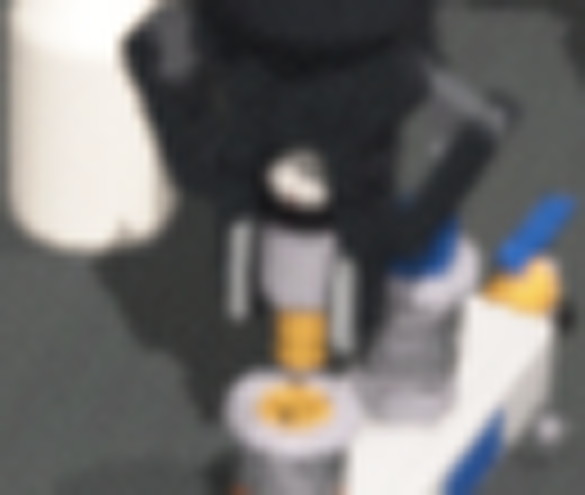

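The brass plug's centre line is at about x=302 in the crop and the mouth centre at about (295,407), so the plug is close but slightly to the right. I'll get the numbers.

Run:
```python
from h import *
p=cv2.imread("pics/side3.png")
u0,v0,k=343,148,8
im=cv2.resize(p[v0:v0+12,u0:u0+18],None,fx=k,fy=k,interpolation=cv2.INTER_CUBIC)
h=cv2.cvtColor(im,cv2.COLOR_BGR2HSV);m=(h[...,0]>10)&(h[...,0]<32)&(h[...,1]>110)&(h[...,2]>100)
for r in range(4,96,8):
    x=np.where(m[r])[0]
    if len(x):print(round((r+.5)/k+v0-.5,2),round(((x[0]+x[-1])/2+.5)/k+u0-.5,2),round(len(x)/k,2))
T=np.array([.5287,-.1952,.1419])
for dz in(0,-.002,-.014):print("axis at TCP dz",dz,proj("side",T+[0,0,dz]))
rc=np.array([.5285,-.1935,.107])
for z in(.107,.128,.14):print("ring axis",z,proj("side",[*rc[:2],z]))
print("dx",proj("side",T+[.01,0,0])-proj("side",T),"dy",proj("side",T+[0,.01,0])-proj("side",T))
```

```text
151.06 351.88 5.5
152.06 351.88 5.75
153.06 351.88 5.75
154.06 351.88 5.75
155.06 351.94 5.88
156.06 352.12 4.25
159.06 351.19 3.62
axis at TCP dz 0 [351.85594106 151.05812586]
axis at TCP dz -0.002 [351.82736875 151.60504047]
axis at TCP dz -0.014 [351.65706524 154.86489142]
ring axis 0.107 [351.2901628 160.7807272]
ring axis 0.128 [351.58316505 155.16128687]
ring axis 0.14 [351.75321445 151.89993848]
dx [-3.21469175 -0.56961551] dy [-0.8275873   1.83509857]
```

Request:
move_arm([
  [0,0,0,1,0.7,-8,10],
  [0,0,0,1,0.7,-14,10],
  [0,0,0,1,0.7,-17,10],
  [0,0,0,1,0.7,-17,10],
  [0,0,0,1,0.7,-17,10],
])

```text
t: 5.95
position: [0.5292, -0.195, 0.1241]
orientation: [-2.437, -1.982, 0.0]
contact_force: [-0.0, -0.3, -1.5]
width: 0.333
```

Request:
move_arm([
  [0,0,0,0,0,-1,10],
  [0,0,0,0,0,-2,10],
  [0,0,0,0,0,-3,10],
  [0,0,0,0,0,-3,10],
])

```text
t: 6.35
position: [0.5292, -0.195, 0.1212]
orientation: [-2.437, -1.982, 0.0]
contact_force: [0.9, -0.8, -1.3]
width: 0.336
```

Request:
move_arm([
  [0,0,0,0,0,-1,10],
  [0,0,0,0,0,-1.5,10],
  [0,0,0,0,0,-1.5,10],
])

```text
t: 6.65
position: [0.5293, -0.195, 0.1197]
orientation: [-2.437, -1.983, 0.0]
contact_force: [-0.0, -0.2, -1.8]
width: 0.333
```

Request:
move_arm([
  [0,0,0,0,0,-1,10],
  [0,0,0,0,0,-1.5,10],
  [0,0,0,0,0,-1.5,10],
])

```text
t: 6.95
position: [0.5293, -0.195, 0.1182]
orientation: [-2.437, -1.983, 0.0]
contact_force: [-0.2, 0.1, -0.7]
width: 0.334
```

Request:
move_arm([
  [0,0,0,0,0,-1,10],
  [0,0,0,0,0,-1.5,10],
  [0,0,0,0,0,-1.5,10],
])

```text
t: 7.25
position: [0.5293, -0.195, 0.1167]
orientation: [-2.437, -1.983, 0.0]
contact_force: [-0.6, -0.1, -1.0]
width: 0.334
```

Request:
move_arm([
  [0,0,0,0,0,-1.5,10],
  [0,0,0,0,0,-3,10],
  [0,0,0,0,0,-4,10],
  [0,0,0,0,0,-4,10],
])

```text
t: 7.65
position: [0.5293, -0.1949, 0.1126]
orientation: [-2.437, -1.983, -0.0]
contact_force: [-0.2, 1.0, -1.5]
width: 0.337
```

Request:
move_arm([
  [0,0,0,0,0,-1,10],
  [0,0,0,0,0,-2,10],
  [0,0,0,0,0,-3,10],
  [0,0,0,0,0,-3,10],
])

```text
t: 8.05
position: [0.5295, -0.1949, 0.1097]
orientation: [2.437, 1.983, 0.001]
contact_force: [0.8, 1.5, -0.9]
width: 0.337
```

Request:
move_arm([
  [0,0,0,0,0,-1,10],
  [0,0,0,0,0,-2,10],
  [0,0,0,0,0,-3,10],
  [0,0,0,0,0,-3,10],
])

```text
t: 8.45
position: [0.5295, -0.195, 0.1068]
orientation: [2.437, 1.983, 0.0]
contact_force: [1.5, 1.2, -0.9]
width: 0.336
```

Request:
move_arm([
  [0,0,0,0,0,-1,10],
  [0,0,0,0,0,-2,10],
  [0,0,0,0,0,-2,10],
])

```text
t: 8.75
position: [0.5295, -0.1951, 0.1049]
orientation: [2.437, 1.982, 0.0]
contact_force: [0.7, 1.4, 2.2]
width: 0.335
```

Request:
move_arm([
  [0,0,0,0,0,-1,10],
  [0,0,0,0,0,-2,10],
  [0,0,0,0,0,-2,10],
])

```text
t: 9.05
position: [0.5295, -0.195, 0.1029]
orientation: [2.437, 1.982, 0.0]
contact_force: [0.6, 1.8, 3.2]
width: 0.334
```

Run:
```python
from h import *
s=ctrl.sense();print(s["position"],s["contact_force"],s["torque"],s["width"])
p,d=ctrl.snapshot("side")
cv2.imwrite("pics/g4.png",cv2.resize(p[120:180,318:384],None,fx=9,fy=9,interpolation=cv2.INTER_CUBIC))
```

```text
[ 0.52945524 -0.19504205  0.10291798] [0.6342855  1.84092017 3.19568739] [ 0.24542798 -0.17257145  0.05174339] 0.3338709676983746
```

View pics/g4.png

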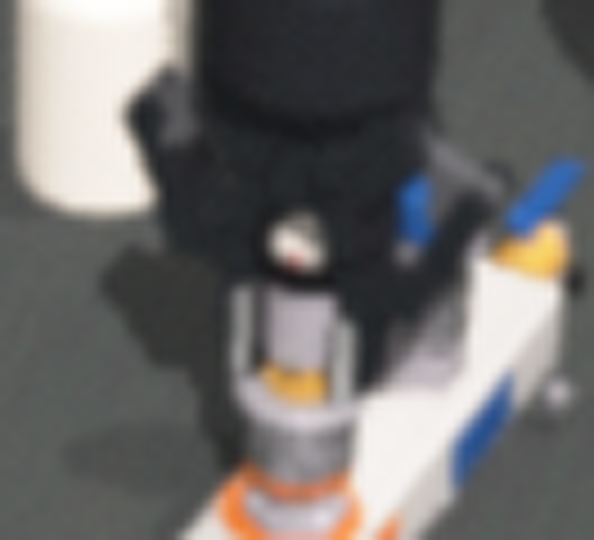

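The plug is in the mouth and both fingertips are on the flange. Continuing gently.

Request:
move_arm([
  [0,0,0,0,0,-1,10],
  [0,0,0,0,0,-2,10],
  [0,0,0,0,0,-2,10],
])

```text
t: 9.4
position: [0.5295, -0.195, 0.101]
orientation: [2.437, 1.982, 0.0]
contact_force: [0.4, 1.1, 4.8]
width: 0.331
```

Request:
move_arm([
  [0,0,0,0,0,-1,10],
  [0,0,0,0,0,-1,10],
])

```text
t: 9.6
position: [0.5295, -0.195, 0.1]
orientation: [2.437, 1.982, 0.001]
contact_force: [0.2, 1.9, 4.3]
width: 0.334
```

Request:
move_arm([
  [0,0,0,0,0,-1,10],
  [0,0,0,0,0,-1,10],
])

```text
t: 9.8
position: [0.5295, -0.195, 0.0989]
orientation: [2.437, 1.982, 0.001]
contact_force: [0.4, 1.0, 3.4]
width: 0.338
```

Request:
move_arm([
  [0,0,0,0,0,-1,10],
  [0,0,0,0,0,-1,10],
])

```text
t: 10.0
position: [0.5295, -0.195, 0.0979]
orientation: [2.437, 1.982, 0.0]
contact_force: [0.4, 1.0, 3.9]
width: 0.335
```

Request:
move_arm([
  [0,0,0,0,0,-1,10],
  [0,0,0,0,0,-2,10],
  [0,0,0,0,0,-2,10],
])

```text
t: 10.3
position: [0.5295, -0.195, 0.096]
orientation: [2.437, 1.982, 0.0]
contact_force: [1.0, 0.9, 4.8]
width: 0.339
```

Request:
move_arm([
  [0,0,0,0,0,-1,10],
  [0,0,0,0,0,-1,10],
])

```text
t: 10.5
position: [0.5295, -0.195, 0.095]
orientation: [2.437, 1.982, 0.0]
contact_force: [0.5, 1.7, 6.4]
width: 0.336
```

Request:
move_arm([
  [0,0,0,0,0,-1,10],
  [0,0,0,0,0,-1,10],
])

```text
t: 10.7
position: [0.5295, -0.195, 0.094]
orientation: [2.437, 1.982, 0.0]
contact_force: [-0.0, 0.8, 5.9]
width: 0.34
```

Request:
move_arm([
  [0,0,0,0,0,-0.5,10],
  [0,0,0,0,0,-0.5,10],
])

```text
t: 10.9
position: [0.5295, -0.195, 0.0936]
orientation: [2.437, 1.982, 0.0]
contact_force: [1.0, 2.0, 5.8]
width: 0.333
```

Request:
move_arm([
  [0,0,0,0,0,-0.5,10],
  [0,0,0,0,0,-0.5,10],
])

```text
t: 11.1
position: [0.5295, -0.1951, 0.0931]
orientation: [2.437, 1.982, 0.001]
contact_force: [-0.0, 1.5, 6.6]
width: 0.335
```

Request:
move_arm([
  [0,0,0,0,0,-0.5,10],
  [0,0,0,0,0,-0.5,10],
])

```text
t: 11.3
position: [0.5295, -0.195, 0.0927]
orientation: [2.437, 1.982, 0.001]
contact_force: [-0.0, 2.0, 6.8]
width: 0.336
```

Request:
move_arm([
  [0,0,0,0,0,-0.4,10],
  [0,0,0,0,0,-0.4,10],
])

```text
t: 11.5
position: [0.5295, -0.1951, 0.0926]
orientation: [2.436, 1.982, 0.001]
contact_force: [0.0, 1.4, 7.9]
width: 0.336
```

Request:
move_arm([
  [0,0,0,0,0,-0.4,10],
  [0,0,0,0,0,-0.4,10],
])

```text
t: 11.7
position: [0.5296, -0.1951, 0.0925]
orientation: [2.436, 1.982, 0.001]
contact_force: [-0.5, 2.0, 10.9]
width: 0.337
```

Run:
```python
from h import *
p,d=ctrl.snapshot("side");cv2.imwrite("pics/side5.png",p)
cv2.imwrite("pics/g5.png",cv2.resize(p[120:180,318:384],None,fx=9,fy=9,interpolation=cv2.INTER_CUBIC))
print(proj("side",[.5295,-.195,.149]),proj("side",[.5295,-.195,.151]))
```

```text
[351.68285769 149.09904458] [351.71141572 148.54738271]
```

View pics/g5.png

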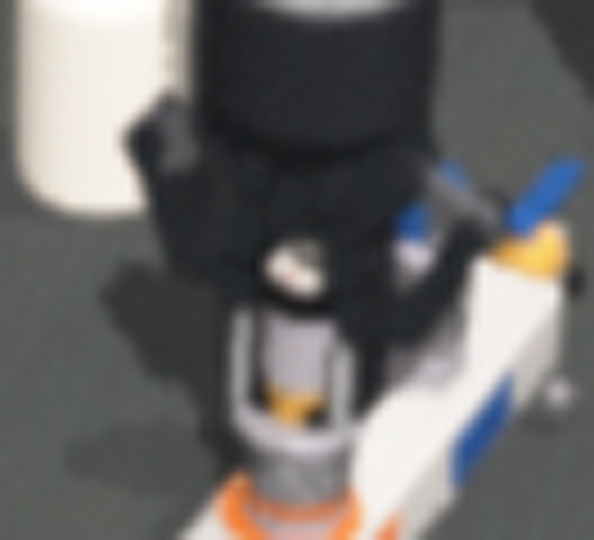

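The dial is at row ≈149.3, against 149.1 expected when home. TCP z stalled at 0.0925, which is exactly the home height, and force was rising, so the plug is seated with the sleeve back. Releasing.

Request:
move_arm([
  [0,0,0,0,0,0,10],
  [0,0,0,0,0,0,60],
  [0,0,0,0,0,0,100],
  [0,0,0,0,0,0,100],
  [0,0,0,0,0,0,100],
  [0,0,0,0,0,0,100],
  [0,0,0,0,0,0,100],
  [0,0,0,0,0,0,100],
])

```text
t: 12.55
position: [0.5292, -0.195, 0.0913]
orientation: [-2.437, -1.982, 0.0]
contact_force: [-0.2, -0.7, 1.2]
width: 1.0
```

Request:
move_arm([
  [0,0,0,0,0,10,100],
  [0,0,0,0,0,30,100],
  [0,0,0,0,0,60,100],
  [0,0,0,0,0,100,100],
  [0,0,0,0,0,140,100],
  [0,0,0,-40,0,160,100],
  [0,0,0,-90,0,160,100],
  [0,0,0,-140,0,160,100],
])

```text
t: 13.35
position: [0.3888, -0.1953, 0.2531]
orientation: [2.434, 1.982, 0.002]
contact_force: [-0.4, -1.0, 0.7]
width: 1.003
```

Request:
move_arm([
  [0,0,0,-40,30,0,100],
  [0,0,0,-80,60,0,100],
  [0,0,0,-80,60,0,100],
  [0,0,0,-80,60,0,100],
])

```text
t: 13.75
position: [0.3088, -0.1347, 0.2525]
orientation: [2.435, 1.982, 0.002]
contact_force: [0.3, 0.1, 0.6]
width: 1.004
```

Run:
```python
from h import *
s=ctrl.sense();print(s["t"],s["position"],s["contact_force"])
p,_=ctrl.snapshot("side");t,d=ctrl.snapshot("top")
A=cv2.resize(p[125:185,318:384],None,fx=6,fy=6,interpolation=cv2.INTER_CUBIC)
B=cv2.resize(t[165:225,355:421],None,fx=6,fy=6,interpolation=cv2.INTER_CUBIC)
cv2.imwrite("pics/g6.png",np.hstack([A,B]))
h=cv2.cvtColor(A,cv2.COLOR_BGR2HSV);m=((h[...,1]<60)&(h[...,2]>175)).astype(np.uint8)
for c in cv2.findContours(m,cv2.RETR_EXTERNAL,cv2.CHAIN_APPROX_NONE)[0]:
    if cv2.contourArea(c)>500:
        e=cv2.fitEllipse(cv2.convexHull(c));print((e[0][0]+.5)/6+317.5,(e[0][1]+.5)/6+124.5,np.array(e[1])/6)
print(proj("side",[.5295,-.195,.149]),proj("top",[.5295,-.195,.149]))
u,v=proj("top",[.5295,-.195,.149]).astype(int)
o,_=ray("top",0,0);print([(o+ray("top",u+i,v)[1]*d[v,u+i]).round(4).tolist() for i in(-7,-2,0,2,7)])
```

```text
13.75 [ 0.30881314 -0.13470493  0.25247376] [0.26626996 0.09134278 0.6355246 ]
350.50563049316406 175.84500122070312 [ 6.75029945 10.97744751]
351.2432454427083 149.22679138183594 [5.58246613 8.41801707]
357.1089909871419 165.76742299397787 [29.08768463 59.27720133]
328.80944442749023 131.4540697733561 [21.00560252 24.58419291]
[351.68285769 149.09904458] [392.63255232 186.5111334 ]
[[0.5386, -0.1823, 0.1063], [0.5308, -0.1883, 0.1491], [0.5311, -0.1936, 0.1477], [0.5308, -0.1986, 0.149], [0.55, -0.2322, 0.0427]]
```

View pics/g6.png

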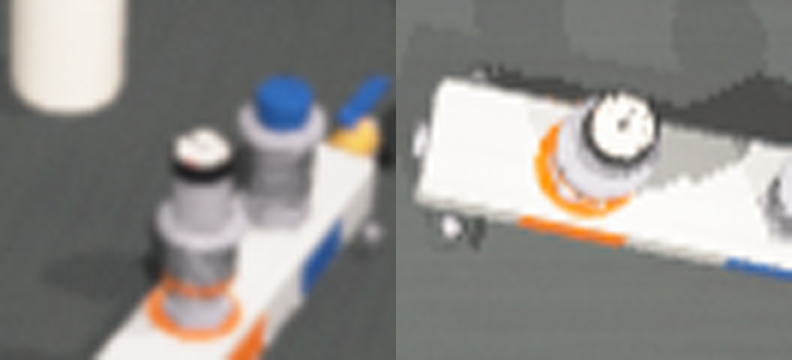

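The gauge stands upright at about (202,150) in the side crop, with the flange tight under the cylinder. Depth puts the dial at 0.149 m and the flange at 0.106 m, so it is home and the sleeve is forward.

```bash
python3 -c "
from rig import ctrl
print(ctrl.sign_off())"
```

```text
the job is handed in; nothing more can be done
None
```

The gauge is plugged into the argon coupler and locked. I handed the job in at about 13.9 s of the 64 s allowed, and the sign-off gave no verdict.

I drew the gauge out of the right-hand holder and lined it up with the mouth by camera. It entered the bore on the first descent, without having to feel about for the mouth. The fingertips pressed the sleeve back until the plug seated, with at most about 11 N on the wrist at any reading. I then opened the fingers, lifted clear and backed off.

**Last checks:**
- **Fully home:** depth puts the dial at 0.148–0.149 m, against 0.149 m expected. In the side view its row was 149.2, against 149.1 expected.
- **Sleeve forward:** a single depth reading on the flange gave 0.106 m. Fully forward is 0.107 m, and the sprung-back position would read 0.104 m. The picture agrees, with no gap under the cylinder.
- **Gauge and arm:** the gauge stands upright and the arm is clear, with about zero force on it.

The side and top cameras disagreed by about 2 mm on the coupler's position, which is within their calibration. I did not measure the other objects again at the end. No unexpected contact showed in the wrist force readings.

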